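# Pick the pipe union from behind the tall fittings and restore the stock

## Robot

A 6-joint arm with a two-finger parallel gripper is mounted at the origin on the work surface. World frame = base frame: x ahead of the robot, y to its left, z up, the work surface at z = 0. Lengths are in m, angles in degrees, forces in N, time in s.
With the tool pointing down it reaches from about 0.4 to 0.825 m from the base axis. Payload 7 kg.
Tool frame: the origin (TCP) lies midway between the tips of the shut fingers; the grasp point (between the pads) lies 19 mm behind it (ctrl.hold_point_z is the distance from the TCP to the grasp point, in m); z points along the fingers, y is the line along which they close (so a half turn about z gives the same grasp; the last joint's range is limited). The gripper opens to 88 mm and grips with 3 to 60 N. Pads are 19 mm wide; open, the fingers measure 130 mm over their backs; the gripper's body (78 mm by 193 mm) begins 47 mm behind the grasp point.
Start: joints at [-52.706, 20.546, 0.682, 0, -70.136, -16.507], TCP at [0.24, -0.631, 0.227] pointing down, gripper open.
Joint ranges: [-176.03, 176.03], [-82.01, 121.73], [-58.28, 71.71], [-173.87, 95.51], [-174.79, -0.11], [-173.66, 173.66]. Speed limits (degrees/s): [136.94, 136.94, 172.46, 180, 180, 180].

## Interface

Orientations are given as [roll, pitch, yaw] about the fixed x, y, z axes, in that order (R = Rz(yaw) Ry(pitch) Rx(roll)).
In Python, from plant import ctrl gives the robot as it stands.
- The arm moves only by the tool apply_moves, never from a script. Its argument "deltas" is a list of rows, each an object with "fingers": the finger opening in mm, from 0 to 87.6; "delta_pos": the shift along the tool's x, y, z in mm, a list of three; "angular": the turn, a rotation vector about the tool's x, y, z in degrees, a list of three. A call has 1 to 10 rows; each row is the pose to reach, as a shift and turn from the pose commanded when the call began, along the tool's axes at that moment; what a row does not reach only later rows make up. A row lasts 1/10 s, in which the tool goes at most 50 mm and 8.59 degrees, less where a joint would pass 70% of its speed; a pose out of reach is approached as far as the arm can. A call with a gripper value outside its range is refused whole. The fingers move at their own pace and stop on an object; the grip force is fixed at half the most. Time passes only in rows, so rows that repeat a pose let the fingers close. It gives the time, the measured TCP pose, the force, the opening and the grip force at its end, in the units of the state.
- ctrl.get_obs(): the state, without advancing time (a new reading comes with each control period).
- ctrl.snapshot(name): name is "scene" or "top" or "wrist"; returns the picture (400x640x3 uint8, red, green, blue); there is no depth.
- ctrl.camera_params(name): a dict with "fx", "fy", "cx", "cy" (pixels), "cam_to_world" (4x4, takes a point from camera to world coordinates); the wrist camera has in their place "mount" (4x4, takes a point from camera to tool coordinates, whose origin is the TCP and whose axes are the flange's). Camera axes: x right, y up, looking along -z (the intrinsics and any distortion apply to the point x, -y, -z); pixel columns grow to the right and rows downward; lengths in m; the calibration is good to about 2 mm. A picture is of the moment at which its call begins: read the wrist's pose just before it. camera_params takes no time and is no camera call.
- ctrl.close_job(): hands the job in; it is judged then, once.
The state is a dict: "clock": time; "joint_pos": joint angles; "qvel": joint speeds; "tau": joint torques, N m; "tool_pos": TCP position; "orientation": TCP orientation; "force": force on the tool from outside, world axes, zero at the start; "moment": the same for the moment, N m; "opening": finger opening in m; "gripper_force": force on a finger pad.
Only numpy, scipy, OpenCV 4.12 (cv2) and the standard library are available. Lean on these libraries where they do the work, as an engineer would, in place of code of your own. Each camera call takes 0.05 s, during which the arm holds its last target. There are 200 camera calls.

## Task

The low hexagonal union is wanted for an order, but three tall fittings stand around it in the stock bay: first stand all three upright on the plywood side board, then stand the union upright in the grey order tray, then put each tall fitting back upright on the very spot in the bay where it stood at the start (which way round it faces is free). Set things down rather than drop them, let go of everything, and leave the small cap and the small bushing in the bay's front corners where they are.

Things in the scene. Friction and masses are not known exactly. Their poses are not given: they have to be found in the camera images.
- union_mid (a point): the wanted union, bare steel, low, on the bay's rear middle spot; 45 mm high: a hexagon 46 mm across flats (53 across corners) from 10 to 34 mm above its underside, round collars of 38 mm diameter below and above. 0.45 kg. The point is its centre, 22.5 mm above its underside; z up its axis; two flats face its own +y and -y, the others every 60 degrees.
- nipple_mid (a point): pipe nipple, a plain upright steel tube, 48 mm diameter, 110 mm high, the tallest. About 0.4 kg. The point is its centre, 55 mm above its underside; z up along its axis.
- reducer_mid (a point): reducer, an upright bottle-shaped steel fitting, 90 mm high: 54 mm diameter for the lowest 20 mm, tapering to 36 mm diameter at 50 mm, then straight 36 mm to the top. About 0.4 kg. The point is its centre, 45 mm above its underside; z up along its axis.
- tee_mid (a point): pipe tee standing on end: an upright steel tube of 42 mm diameter, 100 mm high, with one side branch, 33 mm diameter at most, its axis 42 mm above the underside, its end 45 mm from the tube's axis, along the tee's own -x (in the bay it points forwards). Above 60 mm the tube is clear all round. 0.5 kg. The point is the middle of the tube, 50 mm above the underside; z up.
- bay: stock bay: fixed grey deck 250 mm square; origin on the table under the union's spot, deck top 12 mm higher; -x is its front (robot side), y left. Tall fittings stand near x,y = (-60,0), (0,60), (0,-60) mm, in changing order, on outlined spots. Behind the union, from x 40 mm on, fixed parts up to 42 mm above the table. Grip the side two near the top, fingers in front and behind; the front one left and right.
- side_board: the side area, a fixed plain plywood board 300 mm (its x) by 150 mm (its y), 12 mm thick, to the left or right of the bay; the origin is under its middle, on the table, its top 12 mm higher. Empty at the start; anywhere on it will do.
- order_tray: the order tray, a fixed empty grey square open tray, 150 by 150 mm outside, 30 mm high, walls and floor 5 mm thick, on the other side of the bay from the board; the origin is under its middle, on the table, the inner floor 5 mm higher.
- cap_mid (a point): small round domed pipe cap, 38 mm diameter, 26 mm high, in the bay's front left corner; to be left alone. The point is its centre, 13 mm up.
- bush_mid (a point): small bushing, a hexagon 36 mm across flats and 12 mm high with a round neck above, 26 mm high in all, in the bay's front right corner; to be left alone. The point is its centre, 13 mm up.
Things that resemble listed ones, but are neither listed nor needed, are in the scene too. Of the things that look like the order_tray, the larger one is meant. What is shaped like the part that bears union_mid but yellow is not meant.

How it is judged (in metres and radians):
On the way, in this order (a step that is already met when the one before it is completed fails the run):
1. all three tall fittings stand upright and released on the side board, the union still on its spot (x of nipple_mid in the frame of side_board between -0.15 and 0.15 m and y of nipple_mid in the frame of side_board between -0.075 and 0.075 m and z of nipple_mid in the frame of side_board between 0.061 and 0.073 m and angle between each of nipple_mid, reducer_mid, tee_mid's own z axis and vertical below 0.1 rad and contact force between the fingers and nipple below 0.05 N and x of reducer_mid in the frame of side_board between -0.15 and 0.15 m and y of reducer_mid in the frame of side_board between -0.075 and 0.075 m and z of reducer_mid in the frame of side_board between 0.051 and 0.063 m and contact force between the fingers and reducer below 0.05 N and x of tee_mid in the frame of side_board between -0.15 and 0.15 m and y of tee_mid in the frame of side_board between -0.075 and 0.075 m and z of tee_mid in the frame of side_board between 0.056 and 0.068 m and contact force between the fingers and tee below 0.05 N and distance of union_mid from where it was at the start of the episode below 0.03 m), for 0.2 s.
2. the union stands upright and released in the order tray, the three tall fittings still on the side board (x of union_mid in the frame of order_tray between -0.06 and 0.06 m and y of union_mid in the frame of order_tray between -0.06 and 0.06 m and z of union_mid in the frame of order_tray between 0.0215 and 0.0335 m and angle between each of union_mid, nipple_mid, reducer_mid, tee_mid's own z axis and vertical below 0.1 rad and contact force between the fingers and union below 0.05 N and x of nipple_mid in the frame of side_board between -0.15 and 0.15 m and y of nipple_mid in the frame of side_board between -0.075 and 0.075 m and z of nipple_mid in the frame of side_board between 0.061 and 0.073 m and contact force between the fingers and nipple below 0.05 N and x of reducer_mid in the frame of side_board between -0.15 and 0.15 m and y of reducer_mid in the frame of side_board between -0.075 and 0.075 m and z of reducer_mid in the frame of side_board between 0.051 and 0.063 m and contact force between the fingers and reducer below 0.05 N and x of tee_mid in the frame of side_board between -0.15 and 0.15 m and y of tee_mid in the frame of side_board between -0.075 and 0.075 m and z of tee_mid in the frame of side_board between 0.056 and 0.068 m and contact force between the fingers and tee below 0.05 N), for 0.2 s.
At the end, for the whole second after the job is handed in: The union stands upright (within 0.1 rad) on the floor of the order tray, and the nipple, reducer and tee each stand upright within 15 mm of where they stood at the start, all released and at rest; the cap and the bushing are within 15 mm of where they were (x of union_mid in the frame of order_tray between -0.06 and 0.06 m and y of union_mid in the frame of order_tray between -0.06 and 0.06 m and z of union_mid in the frame of order_tray between 0.0215 and 0.0335 m and angle between each of union_mid, nipple_mid, reducer_mid, tee_mid's own z axis and vertical below 0.1 rad and contact force between the fingers and union below 0.05 N and linear speed of each of union, nipple, reducer, tee below 0.02 m/s and angular speed of each of union, nipple, reducer, tee below 0.2 rad/s and distance of each of nipple_mid, reducer_mid, tee_mid, cap_mid, bush_mid from where it was at the start of the episode below 0.015 m and contact force between the fingers and nipple below 0.05 N and contact force between the fingers and reducer below 0.05 N and contact force between the fingers and tee below 0.05 N); the robot touches nothing.
It fails at once if the cap or the bushing is disturbed (moved more than 20 mm) (distance of any of cap_mid, bush_mid from where it was at the start of the episode above 0.02 m).
It fails at once if a fitting is dropped (moves faster than 0.8 m/s while free of the fingers) ((linear speed of nipple above 0.8 m/s and contact force between the fingers and nipple below 0.05 N) or (linear speed of reducer above 0.8 m/s and contact force between the fingers and reducer below 0.05 N) or (linear speed of tee above 0.8 m/s and contact force between the fingers and tee below 0.05 N) or (linear speed of union above 0.8 m/s and contact force between the fingers and union below 0.05 N)).
It also fails if it takes over 138 s, if anything falls off the work surface, if the arm or the gripper's body presses on something with over 40 N, if the wrist force passes 120 N, or if a joint passes its speed limit or range.

## Working session

There is one attempt and no reset: what is moved stays moved. The work goes in short steps, Python scripts to look and compute and a tool call to move; the robot and the scene stay as the last step left them, time stands still between calls to the robot, and variables do not carry over. Pictures are saved under pics/ and viewed, at most 14 in all, crops included, and the job is handed in when it is done.

Besides the shell and the picture viewer there is one more tool, called by a JSON object that holds its "method" and its "body", one argument or row to a line. apply_moves: Moves the arm, as the interface text tells. Its arguments: {"type":"object","properties":{"deltas":{"type":"array"}},"required":["deltas"]}

```bash
ls; mkdir -p pics
python3 - <<'E'
from plant import ctrl
import cv2,numpy as np
np.set_printoptions(precision=4,suppress=True)
print(ctrl.get_obs(), ctrl.hold_point_z)
for n in("scene","top","wrist"):
    cv2.imwrite(f"pics/{n}0.png",ctrl.snapshot(n)[...,::-1]); print(n,ctrl.camera_params(n))
E
```

```text
pics
{'clock': 0.0, 'joint_pos': array([-52.7059,  20.5899,   0.6345,  -0.0221, -70.1354, -16.5073]), 'qvel': array([-0.0058,  0.0384,  0.0688, -0.0249,  0.0579,  0.1081]), 'tau': array([  0.    , -58.2723,  29.305 ,   6.997 ,   0.0069,  -0.0002]), 'tool_pos': array([ 0.2394, -0.6306,  0.2256]), 'orientation': array([ 179.9071,   -0.0059, -159.2207]), 'force': array([-0.4377,  0.2603, -0.1408]), 'moment': array([0.0615, 0.0142, 0.0111]), 'gripper_force': 0.0, 'opening': 0.0878170799869329} 0.0188
scene {'fx': 372.7887647664014, 'fy': 372.7887647664014, 'cx': 324.0574010887185, 'cy': 198.66435118277315, 'cam_to_world': array([[ 0.8524, -0.3169,  0.416 ,  0.8592],
       [ 0.5229,  0.5281, -0.6692, -0.6283],
       [-0.0076,  0.7879,  0.6158,  0.6638],
       [ 0.    ,  0.    ,  0.    ,  1.    ]])}
top {'fx': 427.18713328049085, 'fy': 427.18713328049085, 'cx': 318.9152862148768, 'cy': 209.24351380618072, 'cam_to_world': array([[ 0.0151,  0.9963, -0.0841,  0.3638],
       [-0.9999,  0.015 , -0.0021,  0.0129],
       [-0.0008,  0.0841,  0.9965,  0.9584],
       [ 0.    ,  0.    ,  0.    ,  1.    ]])}
wrist {'fx': 282.4917673461682, 'fy': 282.4917673461682, 'cx': 321.69485331925813, 'cy': 203.1756266683548, 'mount': array([[ 0.0006,  0.9558,  0.2941,  0.0792],
       [ 1.    , -0.0008,  0.0006,  0.0003],
       [ 0.0008,  0.2941, -0.9558, -0.1572],
       [ 0.    ,  0.    ,  0.    ,  1.    ]])}
```

View pics/top0.png

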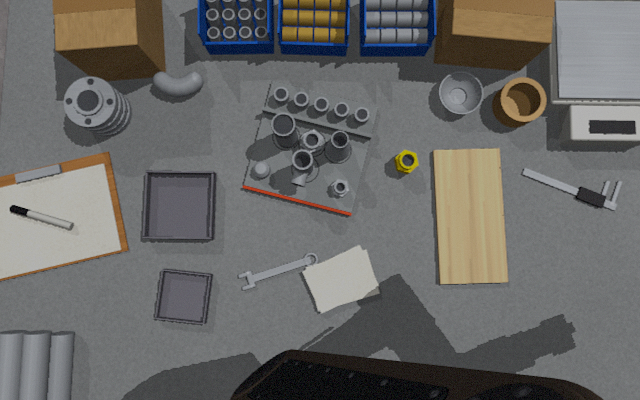

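View pics/scene0.png

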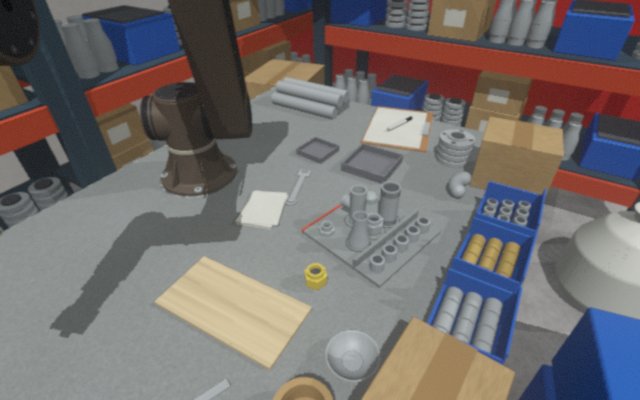

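The top view shows the bay at about (310,150), with its red front edge facing the robot. The board is at (470,216) on the robot's right, the large tray at (179,206), and the small decoy tray at (184,296). Candidates for the union are the steel one at (312,140), the yellow one at (406,161), the bushing at (340,187) and the round parts in the rear row at (281–362, 93–115). I choose (312,140) and will check it in a close crop.

```bash
cat > h.py <<'E'
import cv2,numpy as np
from scipy.spatial.transform import Rotation as R
from plant import ctrl
np.set_printoptions(precision=4,suppress=True)
def px2w(cam,u,v,z,T=None,P=None):
    P=P or ctrl.camera_params(cam); T=P["cam_to_world"] if T is None else T
    d=T[:3,:3]@np.array([(u-P["cx"])/P["fx"],-(v-P["cy"])/P["fy"],-1]); o=T[:3,3]
    return o+d*(z-o[2])/d[2]
def w2px(cam,p,T=None):
    P=ctrl.camera_params(cam); T=P["cam_to_world"] if T is None else T
    q=T[:3,:3].T@(np.asarray(p)-T[:3,3])
    return np.array([P["cx"]-P["fx"]*q[0]/q[2],P["cy"]+P["fy"]*q[1]/q[2]])
def tool():
    o=ctrl.get_obs(); T=np.eye(4); T[:3,:3]=R.from_euler("xyz",o["orientation"],degrees=True).as_matrix(); T[:3,3]=o["tool_pos"]; return T
def wristT(): return tool()@ctrl.camera_params("wrist")["mount"]
E
python3 - <<'E'
from h import *
im=cv2.imread("pics/top0.png")[75:220,235:380]
cv2.imwrite("pics/c1.png",cv2.resize(im,None,fx=4,fy=4,interpolation=cv2.INTER_CUBIC))
im=cv2.imread("pics/scene0.png")[170:290,290:450]
cv2.imwrite("pics/c2.png",cv2.resize(im,None,fx=5,fy=5,interpolation=cv2.INTER_CUBIC))
for n,c in dict(board=[(433,150),(499,149),(508,283),(441,283)]).items(): print(n,[px2w("top",*p,.012)[:2] for p in c])
print("tray",[px2w("top",*p,.03)[:2] for p in [(146,171),(216,172),(214,242),(142,241)]])
print("front bay",[px2w("top",*p,.012)[:2] for p in [(243,187),(351,213)]])
E
```

```text
board [array([ 0.5812, -0.2397]), array([ 0.5857, -0.3881]), array([ 0.2878, -0.4017]), array([ 0.2855, -0.255 ])]
tray [array([0.5208, 0.3962]), array([0.5209, 0.2422]), array([0.3675, 0.2411]), array([0.3673, 0.3973])]
front bay [array([0.491 , 0.1852]), array([ 0.4364, -0.0565])]
```

View pics/c1.png

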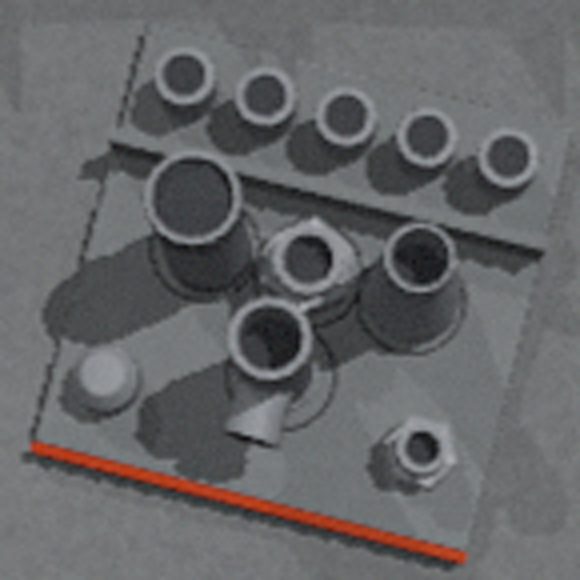

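View pics/c2.png

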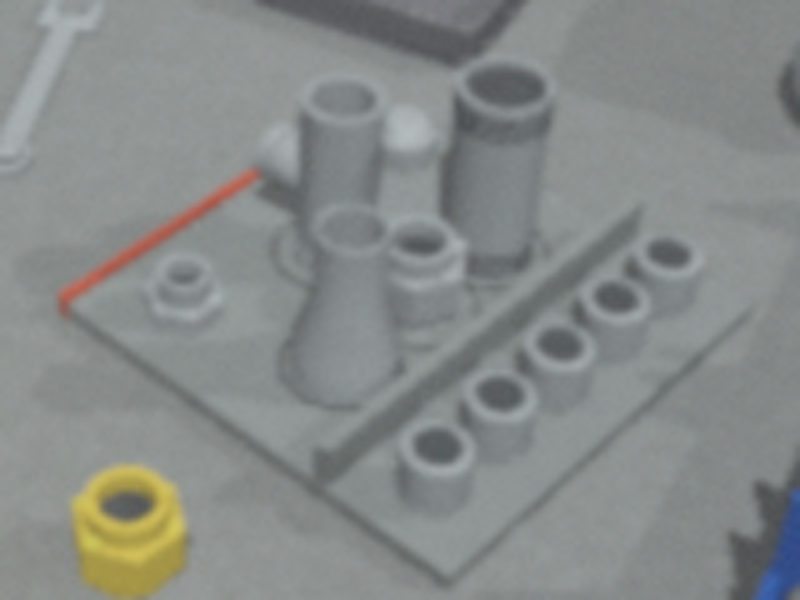

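Run:
```python
from h import *
t=dict(nipple=(193,198,.122),tee=(271,339,.112),reducer=(420,257,.102),union=(307,258,.057),bush=(421,447,.038),cap=(103,373,.036),teebranch_end=(255,432,.054))
s=dict(nipple=(503,85),tee=(343,100),reducer=(351,228),union=(422,240),bush=(184,273))
yaw=np.radians(-12.7);c,sn=np.cos(yaw),np.sin(yaw);Rb=np.array([[c,sn],[-sn,c]])
U=None;W={}
for n,(x,y,z) in t.items(): W[n]=px2w("top",(x+.5)/4-.5+235,(y+.5)/4-.5+75,z)
for n in W:
    a=px2w("scene",(s[n][0]+.5)/5-.5+290,(s[n][1]+.5)/5-.5+170,t[n][2])[:2] if n in s else None
    print(n,W[n],a,"bay:",1000*Rb@(W[n]-W["union"])[:2])
```

```text
nipple [0.604  0.0892 0.122 ] [0.6073 0.0851] bay: [ 0.6591 57.5458]
tee [0.5352 0.0494 0.112 ] [0.5399 0.046 ] bay: [-57.6852   3.5495]
reducer [ 0.5808 -0.0254  0.102 ] [ 0.583  -0.0282] bay: [  3.1824 -59.3897]
union [0.5907 0.0332 0.057 ] [0.5952 0.0298] bay: [0. 0.]
bush [ 0.492  -0.0299  0.038 ] [ 0.4958 -0.0338] bay: [-82.4096 -83.3521]
cap [0.5304 0.1441 0.036 ] None bay: [-83.1838  94.8739]
teebranch_end [0.4965 0.0595 0.054 ] None bay: [-97.669    4.9139]
```

The close crop confirms the bare steel hex union at the bay centre. The nipple is on the left, the tee in front with its branch forward, and the reducer on the right. Both cameras agree to about 5 mm, and the fittings lie about 60 mm from the union, as stated. Next I hover above the nipple.

```bash
cat >> h.py <<'E'
def plan(x,y,z,yaw):
    T=tool(); D=R.from_euler("xyz",[180,0,yaw],degrees=True).as_matrix()
    print("dpos",np.round(1000*T[:3,:3].T@(np.array([x,y,z])-T[:3,3]),1),"rot",np.round(R.from_matrix(T[:3,:3].T@D).as_rotvec(degrees=True),2),"t",ctrl.get_obs()["clock"])
E
python3 -c "
from h import *
plan(.6057,.0872,.25,-102.7)"
```

```text
dpos [-597.2  541.3  -23.5] rot [  0.07   0.03 -56.52] t 0.15
```

{"method": "apply_moves", "body": {
  "deltas": [
    {"fingers": 87,"delta_pos": [-597,541,-23.5],"angular": [0.07,0.03,-56.5]},
    {"fingers": 87,"delta_pos": [-597,541,-23.5],"angular": [0.07,0.03,-56.5]},
    {"fingers": 87,"delta_pos": [-597,541,-23.5],"angular": [0.07,0.03,-56.5]},
    {"fingers": 87,"delta_pos": [-597,541,-23.5],"angular": [0.07,0.03,-56.5]},
    {"fingers": 87,"delta_pos": [-597,541,-23.5],"angular": [0.07,0.03,-56.5]},
    {"fingers": 87,"delta_pos": [-597,541,-23.5],"angular": [0.07,0.03,-56.5]},
    {"fingers": 87,"delta_pos": [-597,541,-23.5],"angular": [0.07,0.03,-56.5]},
    {"fingers": 87,"delta_pos": [-597,541,-23.5],"angular": [0.07,0.03,-56.5]},
    {"fingers": 87,"delta_pos": [-597,541,-23.5],"angular": [0.07,0.03,-56.5]},
    {"fingers": 87,"delta_pos": [-597,541,-23.5],"angular": [0.07,0.03,-56.5]}
  ]
}}

```text
clock: 1.15
tool_pos: [0.467, -0.1838, 0.2414]
orientation: [-179.9, -0.0, -102.7]
force: [0.3, -0.1, 0.6]
opening: 0.087
gripper_force: 0.0
```

```bash
python3 -c "
from h import *
plan(.6057,.0872,.25,-102.7)"
```

```text
dpos [-294.9  -75.6   -8.8] rot [-0.07 -0.05 -0.01] t 1.15
```

{"method": "apply_moves", "body": {
  "deltas": [
    {"fingers": 87,"delta_pos": [-290,-74,-8.8],"angular": [0,0,0]},
    {"fingers": 87,"delta_pos": [-290,-74,-8.8],"angular": [0,0,0]},
    {"fingers": 87,"delta_pos": [-290,-74,-8.8],"angular": [0,0,0]},
    {"fingers": 87,"delta_pos": [-290,-74,-8.8],"angular": [0,0,0]},
    {"fingers": 87,"delta_pos": [-290,-74,-8.8],"angular": [0,0,0]},
    {"fingers": 87,"delta_pos": [-290,-74,-8.8],"angular": [0,0,0]},
    {"fingers": 87,"delta_pos": [-290,-74,-8.8],"angular": [0,0,0]},
    {"fingers": 87,"delta_pos": [-290,-74,-8.8],"angular": [0,0,0]},
    {"fingers": 87,"delta_pos": [-290,-74,-8.8],"angular": [0,0,0]}
  ]
}}

```text
clock: 2.05
tool_pos: [0.6022, 0.0803, 0.2494]
orientation: [-180.0, -0.1, -102.7]
force: [-1.5, -0.4, -0.3]
opening: 0.0871
gripper_force: 0.0
```

Run:
```python
from h import *
T=wristT(); im=ctrl.snapshot("wrist")[...,::-1].copy(); np.save("pics/T1.npy",T)
for p in [(.6057,.0872,.122),(.5375,.0477,.112),(.5819,-.0268,.102),(.593,.0315,.057)]:
    u=w2px("wrist",p,T); print(u); 
cv2.imwrite("pics/w1.png",im[:,60:580]); plan(.6057,.0872,.25,-102.7)
```

```text
[320.2258 202.7366]
[376.2696 150.304 ]
[318.3385  85.5875]
[320.5594 142.1619]
dpos [-7.9 -1.8 -0.3] rot [-0.03 -0.07 -0.05] t 2.1
```

View pics/w1.png

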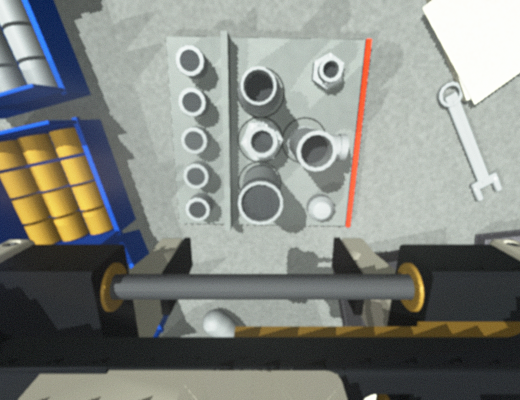

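The wrist view shows the nipple at (321,201), tee at (377,151), reducer at (320,86) and union at (322,141). All are within 2 px of the prediction, so I descend on the nipple.

{"method": "apply_moves", "body": {
  "deltas": [
    {"fingers": 87,"delta_pos": [-7,-1.5,0],"angular": [0,0,0]},
    {"fingers": 87,"delta_pos": [-7,-1.5,40],"angular": [0,0,0]},
    {"fingers": 87,"delta_pos": [-7,-1.5,80],"angular": [0,0,0]},
    {"fingers": 87,"delta_pos": [-7,-1.5,120],"angular": [0,0,0]},
    {"fingers": 87,"delta_pos": [-7,-1.5,150],"angular": [0,0,0]},
    {"fingers": 87,"delta_pos": [-7,-1.5,165],"angular": [0,0,0]},
    {"fingers": 87,"delta_pos": [-7,-1.5,174],"angular": [0,0,0]},
    {"fingers": 87,"delta_pos": [-7,-1.5,174],"angular": [0,0,0]},
    {"fingers": 87,"delta_pos": [-7,-1.5,174],"angular": [0,0,0]}
  ]
}}

```text
clock: 3.0
tool_pos: [0.6065, 0.0871, 0.0767]
orientation: [-179.9, -0.0, -102.7]
force: [-0.1, -0.5, 0.0]
opening: 0.0871
gripper_force: 0.0
```

{"method": "apply_moves", "body": {
  "deltas": [
    {"fingers": 58,"delta_pos": [0,0,0],"angular": [0,0,0]},
    {"fingers": 52,"delta_pos": [0,0,0],"angular": [0,0,0]},
    {"fingers": 50,"delta_pos": [0,0,0],"angular": [0,0,0]},
    {"fingers": 30,"delta_pos": [0,0,0],"angular": [0,0,0]},
    {"fingers": 30,"delta_pos": [0,0,0],"angular": [0,0,0]},
    {"fingers": 30,"delta_pos": [0,0,0],"angular": [0,0,0]}
  ]
}}

```text
clock: 3.6
tool_pos: [0.6057, 0.0871, 0.0758]
orientation: [-180.0, -0.1, -102.7]
force: [-0.1, 0.6, 0.1]
opening: 0.0477
gripper_force: 30.0
```

```bash
python3 -c "
from h import *
o=ctrl.get_obs();print(o['tool_pos'],o['orientation'],o['opening'],o['gripper_force'])
b=np.array([.437,-.3225]);a=np.radians(3);e=np.array([np.cos(a),np.sin(a)])
for s in(-.1,0,.1): print(b+s*e)
P=b+.1*e
plan(.6057,.0872,.26,-102.7);plan(*P,.26,-102.7);plan(*P,.0775,-102.7)"
```

```text
[0.6057 0.0871 0.0758] [-179.9554   -0.0561 -102.7114] 0.04773943731205503 29.993675351142883
[ 0.3371 -0.3277]
[ 0.437  -0.3225]
[ 0.5369 -0.3173]
dpos [   0.1   -0.1 -184.2] rot [-0.04 -0.06 -0.01] t 3.6
dpos [ 409.8  -21.9 -183.8] rot [-0.04 -0.06 -0.01] t 3.6
dpos [409.6 -21.8  -1.3] rot [-0.04 -0.06 -0.01] t 3.6
```

{"method": "apply_moves", "body": {
  "deltas": [
    {"fingers": 30,"delta_pos": [0,0,-20],"angular": [0,0,0]},
    {"fingers": 30,"delta_pos": [0,0,-55],"angular": [0,0,0]},
    {"fingers": 30,"delta_pos": [0,0,-95],"angular": [0,0,0]},
    {"fingers": 30,"delta_pos": [15,-1,-130],"angular": [0,0,0]},
    {"fingers": 30,"delta_pos": [45,-2,-145],"angular": [0,0,0]},
    {"fingers": 30,"delta_pos": [85,-4,-150],"angular": [0,0,0]},
    {"fingers": 30,"delta_pos": [130,-7,-150],"angular": [0,0,0]},
    {"fingers": 30,"delta_pos": [175,-9,-150],"angular": [0,0,0]},
    {"fingers": 30,"delta_pos": [220,-12,-150],"angular": [0,0,0]},
    {"fingers": 30,"delta_pos": [265,-14,-150],"angular": [0,0,0]}
  ]
}}

```text
clock: 4.6
tool_pos: [0.5599, -0.1758, 0.2253]
orientation: [180.0, -0.0, -102.7]
force: [2.0, -0.3, -4.2]
opening: 0.0478
gripper_force: 30.0
```

{"method": "apply_moves", "body": {
  "deltas": [
    {"fingers": 30,"delta_pos": [45,-2,0],"angular": [0,0,0]},
    {"fingers": 30,"delta_pos": [90,-5,20],"angular": [0,0,0]},
    {"fingers": 30,"delta_pos": [125,-7,50],"angular": [0,0,0]},
    {"fingers": 30,"delta_pos": [145,-8,85],"angular": [0,0,0]},
    {"fingers": 30,"delta_pos": [145,-8,120],"angular": [0,0,0]},
    {"fingers": 30,"delta_pos": [145,-8,138],"angular": [0,0,0]},
    {"fingers": 30,"delta_pos": [145,-8,138],"angular": [0,0,0]},
    {"fingers": 30,"delta_pos": [145,-8,138],"angular": [0,0,0]}
  ]
}}

```text
clock: 5.4
tool_pos: [0.537, -0.3178, 0.0881]
orientation: [180.0, -0.1, -102.7]
force: [0.2, -1.0, -2.6]
opening: 0.0474
gripper_force: 30.0
```

```bash
python3 -c "
from h import *
plan(.5369,-.3173,.0758,-102.7)"
```

```text
dpos [-0.4  0.2 12.3] rot [ 0.01 -0.07  0.  ] t 5.4
```

{"method": "apply_moves", "body": {
  "deltas": [
    {"fingers": 30,"delta_pos": [0,0,5],"angular": [0,0,0]},
    {"fingers": 30,"delta_pos": [0,0,9],"angular": [0,0,0]},
    {"fingers": 30,"delta_pos": [0,0,11],"angular": [0,0,0]},
    {"fingers": 30,"delta_pos": [0,0,12],"angular": [0,0,0]},
    {"fingers": 30,"delta_pos": [0,0,12],"angular": [0,0,0]}
  ]
}}

```text
clock: 5.9
tool_pos: [0.537, -0.3177, 0.0763]
orientation: [-179.9, -0.1, -102.7]
force: [-0.5, 0.3, -3.7]
opening: 0.0475
gripper_force: 30.0
```

{"method": "apply_moves", "body": {
  "deltas": [
    {"fingers": 48,"delta_pos": [0,0,0],"angular": [0,0,0]},
    {"fingers": 52,"delta_pos": [0,0,0],"angular": [0,0,0]},
    {"fingers": 62,"delta_pos": [0,0,0],"angular": [0,0,0]},
    {"fingers": 75,"delta_pos": [0,0,0],"angular": [0,0,0]},
    {"fingers": 80,"delta_pos": [0,0,-20],"angular": [0,0,0]},
    {"fingers": 80,"delta_pos": [0,0,-60],"angular": [0,0,0]},
    {"fingers": 80,"delta_pos": [0,0,-90],"angular": [0,0,0]},
    {"fingers": 80,"delta_pos": [0,0,-90],"angular": [0,0,0]}
  ]
}}

```text
clock: 6.7
tool_pos: [0.5397, -0.3188, 0.1716]
orientation: [-179.5, -0.1, -102.7]
force: [0.4, -0.1, -0.3]
opening: 0.08
gripper_force: 0.0
```

```bash
python3 -c "
from h import *
cv2.imwrite('pics/top1.png',ctrl.snapshot('top')[...,::-1])
plan(.5819,-.0268,.15,-102.7);plan(.5819,-.0268,.066,-102.7)"
```

```text
dpos [-293.8   21.8   18.5] rot [-0.36 -0.08  0.  ] t 6.75
dpos [-293.9   22.3  102.5] rot [-0.36 -0.08  0.  ] t 6.75
```

View pics/top1.png

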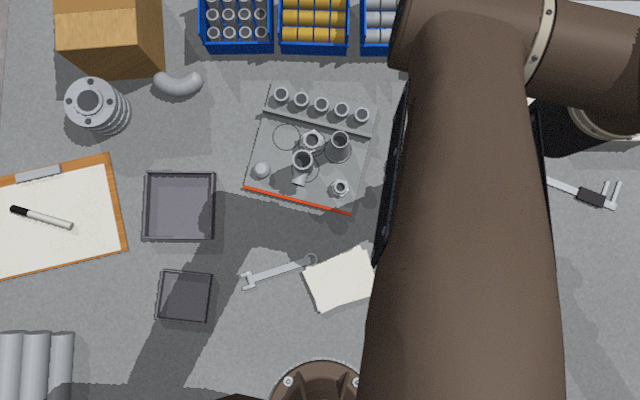

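The nipple's spot in the bay is now empty (ring at (286,137)), and the arm hides the board. I go on to the reducer.

{"method": "apply_moves", "body": {
  "deltas": [
    {"fingers": 87,"delta_pos": [-45,3,0],"angular": [-0.2,0,0]},
    {"fingers": 87,"delta_pos": [-95,7,0],"angular": [-0.2,0,0]},
    {"fingers": 87,"delta_pos": [-145,11,0],"angular": [-0.2,0,0]},
    {"fingers": 87,"delta_pos": [-195,15,0],"angular": [-0.2,0,0]},
    {"fingers": 87,"delta_pos": [-245,19,0],"angular": [-0.2,0,0]},
    {"fingers": 87,"delta_pos": [-280,21,0],"angular": [-0.2,0,0]},
    {"fingers": 87,"delta_pos": [-294,22,5],"angular": [-0.2,0,0]},
    {"fingers": 87,"delta_pos": [-294,22,18],"angular": [-0.2,0,0]},
    {"fingers": 87,"delta_pos": [-294,22,18],"angular": [-0.2,0,0]},
    {"fingers": 87,"delta_pos": [-294,22,18],"angular": [-0.2,0,0]}
  ]
}}

```text
clock: 7.75
tool_pos: [0.5794, -0.0273, 0.1469]
orientation: [179.7, -0.1, -102.8]
force: [-0.2, -0.5, -0.1]
opening: 0.0868
gripper_force: 0.0
```

```bash
python3 -c "
from h import *
plan(.5819,-.0268,.066,-102.7)"
```

```text
dpos [-1.2 -2.7 80.9] rot [ 0.26 -0.12 -0.08] t 7.75
```

{"method": "apply_moves", "body": {
  "deltas": [
    {"fingers": 87,"delta_pos": [-1,-2.5,30],"angular": [0.25,0,0]},
    {"fingers": 87,"delta_pos": [-1,-2.5,60],"angular": [0.25,0,0]},
    {"fingers": 87,"delta_pos": [-1,-2.5,76],"angular": [0.25,0,0]},
    {"fingers": 87,"delta_pos": [-1,-2.5,81],"angular": [0.25,0,0]},
    {"fingers": 87,"delta_pos": [-1,-2.5,81],"angular": [0.25,0,0]},
    {"fingers": 50,"delta_pos": [-1,-2.5,81],"angular": [0.25,0,0]},
    {"fingers": 40,"delta_pos": [-1,-2.5,81],"angular": [0.25,0,0]},
    {"fingers": 38,"delta_pos": [-1,-2.5,81],"angular": [0.25,0,0]},
    {"fingers": 20,"delta_pos": [-1,-2.5,81],"angular": [0.25,0,0]},
    {"fingers": 20,"delta_pos": [-1,-2.5,81],"angular": [0.25,0,0]}
  ]
}}

```text
clock: 8.75
tool_pos: [0.5828, -0.0255, 0.0672]
orientation: [-179.9, -0.0, -102.7]
force: [-0.2, 0.7, 0.5]
opening: 0.0527
gripper_force: 0.0
```

{"method": "apply_moves", "body": {
  "deltas": [
    {"fingers": 20,"delta_pos": [0,0,0],"angular": [0,0,0]},
    {"fingers": 20,"delta_pos": [0,0,0],"angular": [0,0,0]}
  ]
}}

```text
clock: 8.95
tool_pos: [0.5826, -0.0256, 0.0668]
orientation: [-179.9, -0.1, -102.7]
force: [-1.1, 0.9, 1.2]
opening: 0.0366
gripper_force: 1.6
```

```bash
python3 -c "
from h import *
o=ctrl.get_obs();print(o['tool_pos'],o['orientation'],o['opening'],o['gripper_force'])
plan(.3371,-.3277,.066,-102.7)"
```

```text
[ 0.5826 -0.0256  0.0668] [-179.9083   -0.0582 -102.7054] 0.036644665907332404 1.6413792595267296
dpos [348.7 173.    0.9] rot [-0.09 -0.06 -0.01] t 8.95
```

{"method": "apply_moves", "body": {
  "deltas": [
    {"fingers": 20,"delta_pos": [0,0,0],"angular": [0,0,0]},
    {"fingers": 20,"delta_pos": [0,0,0],"angular": [0,0,0]},
    {"fingers": 20,"delta_pos": [0,0,-25],"angular": [0,0,0]},
    {"fingers": 20,"delta_pos": [0,0,-65],"angular": [0,0,0]},
    {"fingers": 20,"delta_pos": [15,7,-100],"angular": [0,0,0]},
    {"fingers": 20,"delta_pos": [45,22,-115],"angular": [0,0,0]},
    {"fingers": 20,"delta_pos": [85,42,-120],"angular": [0,0,0]},
    {"fingers": 20,"delta_pos": [125,62,-120],"angular": [0,0,0]},
    {"fingers": 20,"delta_pos": [165,82,-120],"angular": [0,0,0]},
    {"fingers": 20,"delta_pos": [205,102,-120],"angular": [0,0,0]}
  ]
}}

```text
clock: 9.95
tool_pos: [0.436, -0.2038, 0.1865]
orientation: [-179.9, -0.0, -102.7]
force: [1.8, 1.1, -3.6]
opening: 0.0358
gripper_force: 30.0
```

{"method": "apply_moves", "body": {
  "deltas": [
    {"fingers": 20,"delta_pos": [40,20,0],"angular": [0,0,0]},
    {"fingers": 20,"delta_pos": [80,39,0],"angular": [0,0,0]},
    {"fingers": 20,"delta_pos": [115,57,10],"angular": [0,0,0]},
    {"fingers": 20,"delta_pos": [137,68,40],"angular": [0,0,0]},
    {"fingers": 20,"delta_pos": [144,71,75],"angular": [0,0,0]},
    {"fingers": 20,"delta_pos": [144,71,100],"angular": [0,0,0]},
    {"fingers": 20,"delta_pos": [144,71,110],"angular": [0,0,0]},
    {"fingers": 20,"delta_pos": [144,71,110],"angular": [0,0,0]},
    {"fingers": 20,"delta_pos": [144,71,110],"angular": [0,0,0]}
  ]
}}

```text
clock: 10.85
tool_pos: [0.3379, -0.3282, 0.0777]
orientation: [-179.9, -0.1, -102.7]
force: [-0.2, -0.3, -2.4]
opening: 0.0354
gripper_force: 30.0
```

```bash
python3 -c "
from h import *
o=ctrl.get_obs();print(o['opening'],o['gripper_force'])
plan(.3371,-.3277,.0668,-102.7)"
```

```text
0.035447349254874874 29.98660683631897
dpos [-0.3  0.9 10.9] rot [-0.14 -0.08  0.03] t 10.85
```

{"method": "apply_moves", "body": {
  "deltas": [
    {"fingers": 20,"delta_pos": [0,0.5,5],"angular": [0,0,0]},
    {"fingers": 20,"delta_pos": [0,0.5,8.5],"angular": [0,0,0]},
    {"fingers": 20,"delta_pos": [0,0.5,10],"angular": [0,0,0]},
    {"fingers": 20,"delta_pos": [0,0.5,11],"angular": [0,0,0]},
    {"fingers": 20,"delta_pos": [0,0.5,11],"angular": [0,0,0]}
  ]
}}

```text
clock: 11.35
tool_pos: [0.3368, -0.3279, 0.0667]
orientation: [-179.9, -0.1, -102.7]
force: [-3.0, 4.0, 6.9]
opening: 0.0353
gripper_force: 30.0
```

{"method": "apply_moves", "body": {
  "deltas": [
    {"fingers": 37,"delta_pos": [0,0,0],"angular": [0,0,0]},
    {"fingers": 40,"delta_pos": [0,0,0],"angular": [0,0,0]},
    {"fingers": 55,"delta_pos": [0,0,0],"angular": [0,0,0]},
    {"fingers": 72,"delta_pos": [0,0,0],"angular": [0,0,0]},
    {"fingers": 80,"delta_pos": [0,0,-20],"angular": [0,0,0]},
    {"fingers": 80,"delta_pos": [0,0,-60],"angular": [0,0,0]},
    {"fingers": 80,"delta_pos": [0,0,-95],"angular": [0,0,0]},
    {"fingers": 80,"delta_pos": [0,0,-95],"angular": [0,0,0]},
    {"fingers": 80,"delta_pos": [0,0,-95],"angular": [0,0,0]}
  ]
}}

```text
clock: 12.25
tool_pos: [0.337, -0.3279, 0.1617]
orientation: [-179.8, -0.1, -102.7]
force: [-0.3, 0.8, -0.4]
opening: 0.0795
gripper_force: 0.0
```

```bash
python3 -c "
from h import *
plan(.5375,.0477,.16,167.3);print(ctrl.get_obs()['joint_pos'])"
```

```text
dpos [-410.5 -112.9    1.7] rot [-0.24  0.13 89.98] t 12.25
[-20.1119   4.1102 -29.8854   0.0447 -55.762    7.3669]
```

{"method": "apply_moves", "body": {
  "deltas": [
    {"fingers": 87,"delta_pos": [-410,-113,0],"angular": [0,0,90]},
    {"fingers": 87,"delta_pos": [-410,-113,0],"angular": [0,0,90]},
    {"fingers": 87,"delta_pos": [-410,-113,0],"angular": [0,0,90]},
    {"fingers": 87,"delta_pos": [-410,-113,0],"angular": [0,0,90]},
    {"fingers": 87,"delta_pos": [-410,-113,0],"angular": [0,0,90]},
    {"fingers": 87,"delta_pos": [-410,-113,0],"angular": [0,0,90]},
    {"fingers": 87,"delta_pos": [-410,-113,0],"angular": [0,0,90]},
    {"fingers": 87,"delta_pos": [-410,-113,0],"angular": [0,0,90]},
    {"fingers": 87,"delta_pos": [-410,-113,0],"angular": [0,0,90]},
    {"fingers": 87,"delta_pos": [-410,-113,0],"angular": [0,0,90]}
  ]
}}

```text
clock: 13.25
tool_pos: [0.5378, 0.0503, 0.1592]
orientation: [-179.9, -0.0, 179.6]
force: [-0.7, -1.5, 0.6]
opening: 0.087
gripper_force: 0.0
```

{"method": "apply_moves", "body": {
  "deltas": [
    {"fingers": 87,"delta_pos": [0,0,0],"angular": [0,0,4]},
    {"fingers": 87,"delta_pos": [0,0,0],"angular": [0,0,4]},
    {"fingers": 87,"delta_pos": [0,0,0],"angular": [0,0,4]}
  ]
}}

```text
clock: 13.55
tool_pos: [0.5362, 0.047, 0.1596]
orientation: [-179.9, -0.0, 175.9]
force: [-0.3, -0.1, -0.3]
opening: 0.0871
gripper_force: 0.0
```

```bash
python3 -c "
from h import *
plan(.5375,.0477,.074,167.3);o=ctrl.get_obs();print(o['tool_pos'],o['orientation'])
T=wristT();im=ctrl.snapshot('wrist')[...,::-1];cv2.imwrite('pics/w2.png',im)
print(w2px('wrist',(.5375,.0477,.112),T),w2px('wrist',(.593,.0315,.057),T))"
```

```text
dpos [-1.3  1.  85.6] rot [-0.12 -0.01  8.64] t 13.55
[0.5362 0.047  0.1596] [-179.8788   -0.0233  175.9446]
[322.2805 224.8684] [310.3026 256.6701]
```

View pics/w2.png

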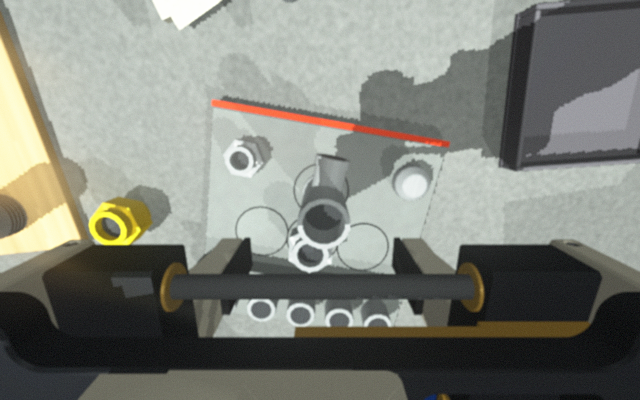

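The tee's rim is at (324,219), about 3 mm nearer the front than I had it. The branch points forward and the fingers straddle the tee.

{"method": "apply_moves", "body": {
  "deltas": [
    {"fingers": 87,"delta_pos": [1,1,0],"angular": [0,0,8.5]},
    {"fingers": 87,"delta_pos": [1,1,0],"angular": [0,0,8.5]},
    {"fingers": 87,"delta_pos": [1,1,35],"angular": [0,0,8.5]},
    {"fingers": 87,"delta_pos": [1,1,65],"angular": [0,0,8.5]},
    {"fingers": 87,"delta_pos": [1,1,80],"angular": [0,0,8.5]},
    {"fingers": 87,"delta_pos": [1,1,85],"angular": [0,0,8.5]},
    {"fingers": 87,"delta_pos": [1,1,85],"angular": [0,0,8.5]},
    {"fingers": 55,"delta_pos": [1,1,85],"angular": [0,0,8.5]},
    {"fingers": 48,"delta_pos": [1,1,85],"angular": [0,0,8.5]},
    {"fingers": 45,"delta_pos": [1,1,85],"angular": [0,0,8.5]}
  ]
}}

```text
clock: 14.6
tool_pos: [0.5366, 0.0485, 0.0766]
orientation: [180.0, 0.2, 167.3]
force: [-0.9, -1.6, 1.2]
opening: 0.069
gripper_force: 0.0
```

{"method": "apply_moves", "body": {
  "deltas": [
    {"fingers": 30,"delta_pos": [0,0,0],"angular": [0,0,0]},
    {"fingers": 30,"delta_pos": [0,0,0],"angular": [0,0,0]},
    {"fingers": 30,"delta_pos": [0,0,0],"angular": [0,0,0]},
    {"fingers": 30,"delta_pos": [0,0,0],"angular": [0,0,0]}
  ]
}}

```text
clock: 15.0
tool_pos: [0.5361, 0.0483, 0.0757]
orientation: [-179.9, 0.1, 167.3]
force: [-0.7, 0.1, 1.1]
opening: 0.0413
gripper_force: 30.0
```

```bash
python3 -c "
from h import *
o=ctrl.get_obs();print(o['tool_pos'],o['orientation'],o['opening'],o['gripper_force'])
plan(.437,-.3225,.0745,167.3)"
```

```text
[0.5361 0.0483 0.0757] [-179.944     0.098   167.3223] 0.041334164247114315 30.000233352184296
dpos [  15.3 -383.5    1.6] rot [-0.06  0.1   0.02] t 15.0
```

{"method": "apply_moves", "body": {
  "deltas": [
    {"fingers": 30,"delta_pos": [0,0,-20],"angular": [0,0,0]},
    {"fingers": 30,"delta_pos": [0,0,-55],"angular": [0,0,0]},
    {"fingers": 30,"delta_pos": [0,-10,-95],"angular": [0,0,0]},
    {"fingers": 30,"delta_pos": [1,-35,-115],"angular": [0,0,0]},
    {"fingers": 30,"delta_pos": [3,-75,-120],"angular": [0,0,0]},
    {"fingers": 30,"delta_pos": [5,-120,-120],"angular": [0,0,0]},
    {"fingers": 30,"delta_pos": [7,-165,-120],"angular": [0,0,0]},
    {"fingers": 30,"delta_pos": [8,-210,-120],"angular": [0,0,0]},
    {"fingers": 30,"delta_pos": [10,-255,-120],"angular": [0,0,0]},
    {"fingers": 30,"delta_pos": [12,-300,-120],"angular": [0,0,0]}
  ]
}}

```text
clock: 16.0
tool_pos: [0.457, -0.2429, 0.1953]
orientation: [-180.0, 0.0, 167.3]
force: [1.7, 0.4, -4.8]
opening: 0.0414
gripper_force: 30.0
```

{"method": "apply_moves", "body": {
  "deltas": [
    {"fingers": 30,"delta_pos": [1.5,-40,0],"angular": [0,0,0]},
    {"fingers": 30,"delta_pos": [3,-70,0],"angular": [0,0,0]},
    {"fingers": 30,"delta_pos": [3.5,-83,15],"angular": [0,0,0]},
    {"fingers": 30,"delta_pos": [3.5,-83,45],"angular": [0,0,0]},
    {"fingers": 30,"delta_pos": [3.5,-83,80],"angular": [0,0,0]},
    {"fingers": 30,"delta_pos": [3.5,-83,102],"angular": [0,0,0]},
    {"fingers": 30,"delta_pos": [3.5,-83,110],"angular": [0,0,0]},
    {"fingers": 30,"delta_pos": [3.5,-83,110],"angular": [0,0,0]},
    {"fingers": 30,"delta_pos": [3.5,-83,110],"angular": [0,0,0]}
  ]
}}

```text
clock: 16.9
tool_pos: [0.4375, -0.3222, 0.0869]
orientation: [-179.9, 0.2, 167.3]
force: [0.2, -0.4, -3.6]
opening: 0.0416
gripper_force: 30.0
```

```bash
python3 -c "
from h import *
plan(.437,-.3225,.0757,167.3)"
```

```text
dpos [ 0.5 -0.4 11.2] rot [-0.08  0.15  0.04] t 16.9
```

Now I set the tee down, release it, back off, and look at the union from near.

{"method": "apply_moves", "body": {
  "deltas": [
    {"fingers": 30,"delta_pos": [0,0,5],"angular": [0,0,0]},
    {"fingers": 30,"delta_pos": [0,0,9],"angular": [0,0,0]},
    {"fingers": 30,"delta_pos": [0,0,10.5],"angular": [0,0,0]},
    {"fingers": 30,"delta_pos": [0,0,11.2],"angular": [0,0,0]},
    {"fingers": 30,"delta_pos": [0,0,11.2],"angular": [0,0,0]}
  ]
}}

```text
clock: 17.4
tool_pos: [0.4371, -0.322, 0.0757]
orientation: [-179.9, 0.1, 167.3]
force: [-2.5, 2.9, 4.4]
opening: 0.0417
gripper_force: 30.0
```

{"method": "apply_moves", "body": {
  "deltas": [
    {"fingers": 43,"delta_pos": [0,0,0],"angular": [0,0,0]},
    {"fingers": 46,"delta_pos": [0,0,0],"angular": [0,0,0]},
    {"fingers": 60,"delta_pos": [0,0,0],"angular": [0,0,0]},
    {"fingers": 72,"delta_pos": [0,0,0],"angular": [0,0,0]},
    {"fingers": 80,"delta_pos": [0,0,-20],"angular": [0,0,0]},
    {"fingers": 80,"delta_pos": [0,0,-60],"angular": [0,0,0]},
    {"fingers": 80,"delta_pos": [0,0,-95],"angular": [0,0,0]},
    {"fingers": 80,"delta_pos": [0,0,-95],"angular": [0,0,0]},
    {"fingers": 80,"delta_pos": [0,0,-95],"angular": [0,0,0]}
  ]
}}

```text
clock: 18.3
tool_pos: [0.4372, -0.3219, 0.1706]
orientation: [-179.9, 0.2, 167.3]
force: [0.1, 0.2, -1.1]
opening: 0.0798
gripper_force: 0.0
```

```bash
python3 -c "
from h import *
plan(.574,.036,.17,167.3)"
```

```text
dpos [-54.8 379.2   0.5] rot [-0.05  0.22  0.01] t 18.3
```

{"method": "apply_moves", "body": {
  "deltas": [
    {"fingers": 87,"delta_pos": [-55,379,0],"angular": [0,0,0]},
    {"fingers": 87,"delta_pos": [-55,379,0],"angular": [0,0,0]},
    {"fingers": 87,"delta_pos": [-55,379,0],"angular": [0,0,0]},
    {"fingers": 87,"delta_pos": [-55,379,0],"angular": [0,0,0]},
    {"fingers": 87,"delta_pos": [-55,379,0],"angular": [0,0,0]},
    {"fingers": 87,"delta_pos": [-55,379,0],"angular": [0,0,0]},
    {"fingers": 87,"delta_pos": [-55,379,0],"angular": [0,0,0]},
    {"fingers": 87,"delta_pos": [-55,379,0],"angular": [0,0,0]},
    {"fingers": 87,"delta_pos": [-55,379,0],"angular": [0,0,0]},
    {"fingers": 87,"delta_pos": [-55,379,0],"angular": [0,0,0]}
  ]
}}

```text
clock: 19.3
tool_pos: [0.5729, 0.0364, 0.1678]
orientation: [-179.9, -0.1, 167.4]
force: [0.3, -0.2, 0.2]
opening: 0.0866
gripper_force: 0.0
```

Run:
```python
from h import *
T=wristT();np.save("pics/T3.npy",T);im=ctrl.snapshot('wrist')[...,::-1]
# rectified top-down warp at z=.046 (hex top), 160x120 mm at 5 px/mm, world-aligned: up=+x,left=+y
c=np.array([.593,.0315]);W=[];
for dx,dy in [(.06,.08),(.06,-.08),(-.06,-.08),(-.06,.08)]: W.append(w2px("wrist",(c[0]+dx,c[1]+dy,.046),T))
H=cv2.getPerspectiveTransform(np.float32(W),np.float32([(0,0),(800,0),(800,600),(0,600)]))
cv2.imwrite("pics/u3.png",cv2.warpPerspective(im,H,(800,600),flags=cv2.INTER_CUBIC))
t=ctrl.snapshot('scene')[...,::-1]; cv2.imwrite("pics/s3.png",t)
plan(.593,.0315,.021,167.3)
```

```text
dpos [-20.5   1.2 147.5] rot [-0.12 -0.   -0.01] t 19.4
```

View pics/u3.png

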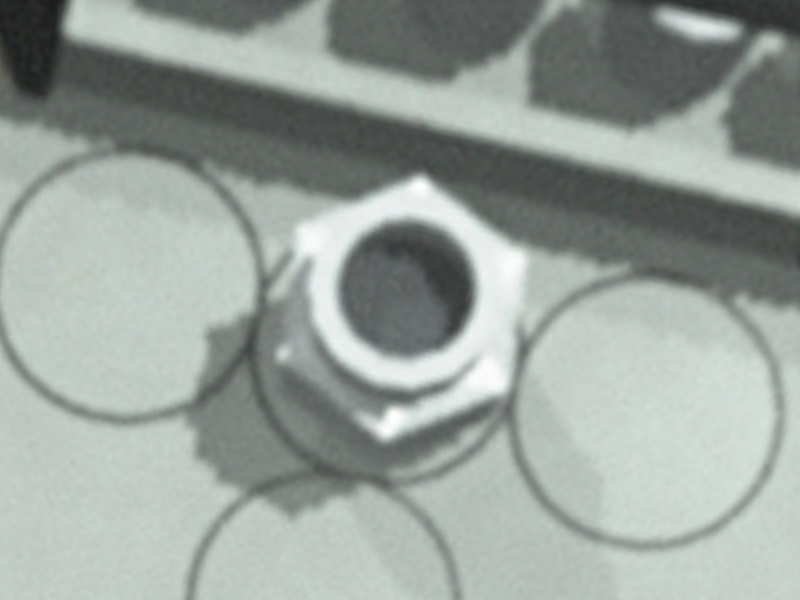

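View pics/s3.png

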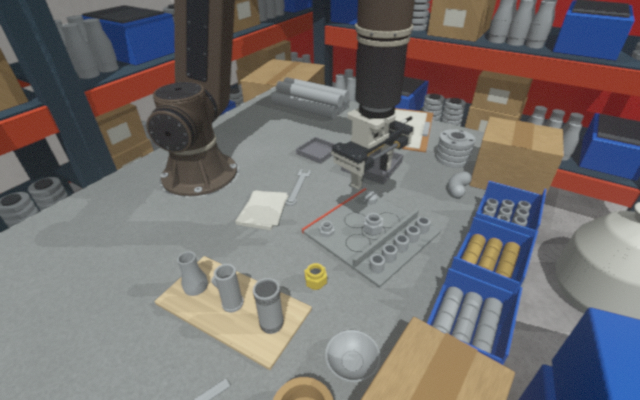

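All three fittings stand upright on the board at (190,272), (229,288) and (269,304), and the union is clear. In the rectified crop the hex centre is at (402,307), which is (0.5916, 0.031), with flats at 82°. The closing yaw is therefore 172°.

{"method": "apply_moves", "body": {
  "deltas": [
    {"fingers": 80,"delta_pos": [-19,0.5,0],"angular": [0,0,-4.8]},
    {"fingers": 80,"delta_pos": [-19,0.5,40],"angular": [0,0,-4.8]},
    {"fingers": 80,"delta_pos": [-19,0.5,80],"angular": [0,0,-4.8]},
    {"fingers": 80,"delta_pos": [-19,0.5,115],"angular": [0,0,-4.8]},
    {"fingers": 80,"delta_pos": [-19,0.5,138],"angular": [0,0,-4.8]},
    {"fingers": 80,"delta_pos": [-19,0.5,147],"angular": [0,0,-4.8]},
    {"fingers": 80,"delta_pos": [-19,0.5,149],"angular": [0,0,-4.8]},
    {"fingers": 80,"delta_pos": [-19,0.5,149],"angular": [0,0,-4.8]}
  ]
}}

```text
clock: 20.2
tool_pos: [0.593, 0.0316, 0.0214]
orientation: [-179.9, 0.1, 172.1]
force: [-0.4, -0.6, 0.1]
opening: 0.0804
gripper_force: 0.0
```

```bash
python3 -c "
from h import *
plan(.5916,.031,.0195,172.1);print(ctrl.get_obs()['force'])"
```

```text
dpos [ 1.3 -0.7  1.9] rot [-0.05  0.14 -0.01] t 20.2
[-0.381  -0.5832  0.123 ]
```

{"method": "apply_moves", "body": {
  "deltas": [
    {"fingers": 60,"delta_pos": [1,-0.5,1],"angular": [0,0,0]},
    {"fingers": 53,"delta_pos": [1,-0.5,1],"angular": [0,0,0]},
    {"fingers": 50,"delta_pos": [1,-0.5,1],"angular": [0,0,0]},
    {"fingers": 30,"delta_pos": [1,-0.5,1],"angular": [0,0,0]},
    {"fingers": 30,"delta_pos": [1,-0.5,1],"angular": [0,0,0]},
    {"fingers": 30,"delta_pos": [1,-0.5,1],"angular": [0,0,0]},
    {"fingers": 30,"delta_pos": [1,-0.5,1],"angular": [0,0,0]}
  ]
}}

```text
clock: 20.9
tool_pos: [0.5915, 0.0316, 0.0199]
orientation: [-179.9, 0.1, 172.1]
force: [-1.1, -1.2, 5.0]
opening: 0.0456
gripper_force: 30.0
```

```bash
python3 -c "
from h import *
o=ctrl.get_obs();print(o['tool_pos'],o['orientation'],o['opening'],o['gripper_force'])
plan(.445,.3175,.013,172.1)"
```

```text
[0.5915 0.0316 0.0199] [-179.9343    0.1058  172.1243] 0.04562166982877909 30.000650882720947
dpos [184.4 263.2   6.2] rot [-0.07  0.11  0.02] t 20.9
```

{"method": "apply_moves", "body": {
  "deltas": [
    {"fingers": 30,"delta_pos": [0,0,-20],"angular": [0,0,0]},
    {"fingers": 30,"delta_pos": [0,0,-55],"angular": [0,0,0]},
    {"fingers": 30,"delta_pos": [8,12,-90],"angular": [0,0,0]},
    {"fingers": 30,"delta_pos": [25,36,-105],"angular": [0,0,0]},
    {"fingers": 30,"delta_pos": [50,71,-110],"angular": [0,0,0]},
    {"fingers": 30,"delta_pos": [76,108,-110],"angular": [0,0,0]},
    {"fingers": 30,"delta_pos": [102,145,-110],"angular": [0,0,0]},
    {"fingers": 30,"delta_pos": [128,182,-110],"angular": [0,0,0]},
    {"fingers": 30,"delta_pos": [154,219,-110],"angular": [0,0,0]},
    {"fingers": 30,"delta_pos": [175,249,-110],"angular": [0,0,0]}
  ]
}}

```text
clock: 21.9
tool_pos: [0.4502, 0.304, 0.1283]
orientation: [-179.9, 0.0, 172.1]
force: [0.9, -0.1, -4.1]
opening: 0.0458
gripper_force: 30.0
```

{"method": "apply_moves", "body": {
  "deltas": [
    {"fingers": 30,"delta_pos": [9,14,0],"angular": [0,0,0]},
    {"fingers": 30,"delta_pos": [9,14,20],"angular": [0,0,0]},
    {"fingers": 30,"delta_pos": [9,14,50],"angular": [0,0,0]},
    {"fingers": 30,"delta_pos": [9,14,80],"angular": [0,0,0]},
    {"fingers": 30,"delta_pos": [9,14,98],"angular": [0,0,0]},
    {"fingers": 30,"delta_pos": [9,14,107],"angular": [0,0,0]},
    {"fingers": 30,"delta_pos": [9,14,107],"angular": [0,0,0]},
    {"fingers": 30,"delta_pos": [9,14,107],"angular": [0,0,0]}
  ]
}}

```text
clock: 22.7
tool_pos: [0.4456, 0.3175, 0.0225]
orientation: [-180.0, 0.1, 172.1]
force: [-0.3, 0.2, -3.0]
opening: 0.046
gripper_force: 30.0
```

```bash
python3 -c "
from h import *
o=ctrl.get_obs();print(o['opening'],o['gripper_force'])
plan(.445,.3175,.013,172.1)"
```

```text
0.04602864036457988 29.99935358762741
dpos [ 0.7 -0.1  9.5] rot [-0.05  0.11  0.01] t 22.7
```

{"method": "apply_moves", "body": {
  "deltas": [
    {"fingers": 30,"delta_pos": [0,0,4],"angular": [0,0,0]},
    {"fingers": 30,"delta_pos": [0,0,7],"angular": [0,0,0]},
    {"fingers": 30,"delta_pos": [0,0,8.5],"angular": [0,0,0]},
    {"fingers": 30,"delta_pos": [0,0,9.5],"angular": [0,0,0]},
    {"fingers": 30,"delta_pos": [0,0,9.5],"angular": [0,0,0]}
  ]
}}

```text
clock: 23.2
tool_pos: [0.4453, 0.3174, 0.0129]
orientation: [-179.9, 0.1, 172.1]
force: [-2.1, -0.7, 0.6]
opening: 0.0456
gripper_force: 30.0
```

{"method": "apply_moves", "body": {
  "deltas": [
    {"fingers": 47,"delta_pos": [0,0,0],"angular": [0,0,0]},
    {"fingers": 49,"delta_pos": [0,0,0],"angular": [0,0,0]},
    {"fingers": 56,"delta_pos": [0,0,0],"angular": [0,0,0]},
    {"fingers": 60,"delta_pos": [0,0,0],"angular": [0,0,0]},
    {"fingers": 60,"delta_pos": [0,0,0],"angular": [0,0,0]},
    {"fingers": 60,"delta_pos": [0,0,-15],"angular": [0,0,0]},
    {"fingers": 60,"delta_pos": [0,0,-50],"angular": [0,0,0]},
    {"fingers": 60,"delta_pos": [0,0,-100],"angular": [0,0,0]},
    {"fingers": 60,"delta_pos": [0,0,-150],"angular": [0,0,0]},
    {"fingers": 60,"delta_pos": [0,0,-165],"angular": [0,0,0]}
  ]
}}

```text
clock: 24.2
tool_pos: [0.4469, 0.3194, 0.1834]
orientation: [179.7, 0.4, 172.2]
force: [-0.4, -0.1, 0.5]
opening: 0.0598
gripper_force: 0.0
```

```bash
python3 -c "
from h import *
cv2.imwrite('pics/top4.png',ctrl.snapshot('top')[130:290,120:540,::-1])
plan(.4371,-.322,.18,167.3)"
```

```text
dpos [ -77.7 -636.9    0.2] rot [0.37 0.37 4.86] t 24.25
```

View pics/top4.png

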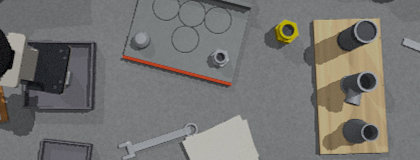

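The bay is empty apart from the cap and bushing, and the three fittings stand on the board. The union is under the gripper, so I'll check it once the arm has moved away.

{"method": "apply_moves", "body": {
  "deltas": [
    {"fingers": 85,"delta_pos": [-77,-637,0],"angular": [0,0,4.8]},
    {"fingers": 85,"delta_pos": [-77,-637,0],"angular": [0,0,4.8]},
    {"fingers": 85,"delta_pos": [-77,-637,0],"angular": [0,0,4.8]},
    {"fingers": 85,"delta_pos": [-77,-637,0],"angular": [0,0,4.8]},
    {"fingers": 85,"delta_pos": [-77,-637,0],"angular": [0,0,4.8]},
    {"fingers": 85,"delta_pos": [-77,-637,0],"angular": [0,0,4.8]},
    {"fingers": 85,"delta_pos": [-77,-637,0],"angular": [0,0,4.8]},
    {"fingers": 85,"delta_pos": [-77,-637,0],"angular": [0,0,4.8]},
    {"fingers": 85,"delta_pos": [-77,-637,0],"angular": [0,0,4.8]},
    {"fingers": 85,"delta_pos": [-77,-637,0],"angular": [0,0,4.8]}
  ]
}}

```text
clock: 25.25
tool_pos: [0.4358, -0.1844, 0.1782]
orientation: [-180.0, 0.1, 167.3]
force: [2.2, 0.4, -0.5]
opening: 0.0851
gripper_force: 0.0
```

```bash
python3 -c "
from h import *
im=ctrl.snapshot('top')[160:250,130:230,::-1]
cv2.imwrite('pics/top5.png',cv2.resize(im,None,fx=4,fy=4))
print(w2px('top',(.445,.3175,.05)),w2px('top',(.445,.3175,.005)))
plan(.4371,-.322,.18,167.3)"
```

```text
[177.2726 205.0021] [183.9225 206.8896]
dpos [ -31.5 -128.3   -1.8] rot [-0.14  0.05 -0.17] t 25.3
```

View pics/top5.png

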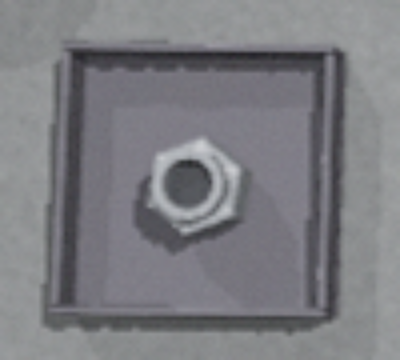

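The union stands upright near the middle of the tray. Next I return the tee.

{"method": "apply_moves", "body": {
  "deltas": [
    {"fingers": 85,"delta_pos": [-10,-40,0],"angular": [0,0,0]},
    {"fingers": 85,"delta_pos": [-22,-90,0],"angular": [0,0,0]},
    {"fingers": 85,"delta_pos": [-30,-122,0],"angular": [0,0,0]},
    {"fingers": 85,"delta_pos": [-31,-127,0],"angular": [0,0,0]},
    {"fingers": 85,"delta_pos": [-31,-127,20],"angular": [0,0,0]},
    {"fingers": 85,"delta_pos": [-31,-127,20],"angular": [0,0,0]},
    {"fingers": 85,"delta_pos": [-31,-127,20],"angular": [0,0,0]}
  ]
}}

```text
clock: 26.0
tool_pos: [0.4384, -0.3126, 0.1581]
orientation: [-179.9, 0.0, 167.3]
force: [0.5, 0.1, 1.0]
opening: 0.085
gripper_force: 0.0
```

```bash
python3 -c "
from h import *
plan(.4371,-.322,.0757,167.3)"
```

```text
dpos [-0.8 -9.3 82.4] rot [-0.06  0.02  0.04] t 26.0
```

{"method": "apply_moves", "body": {
  "deltas": [
    {"fingers": 85,"delta_pos": [-0.8,-9,15],"angular": [0,0,0]},
    {"fingers": 85,"delta_pos": [-0.8,-9.3,45],"angular": [0,0,0]},
    {"fingers": 85,"delta_pos": [-0.8,-9.3,70],"angular": [0,0,0]},
    {"fingers": 85,"delta_pos": [-0.8,-9.3,80],"angular": [0,0,0]},
    {"fingers": 80,"delta_pos": [-0.8,-9.3,82],"angular": [0,0,0]},
    {"fingers": 55,"delta_pos": [-0.8,-9.3,82],"angular": [0,0,0]},
    {"fingers": 45,"delta_pos": [-0.8,-9.3,82],"angular": [0,0,0]},
    {"fingers": 43,"delta_pos": [-0.8,-9.3,82],"angular": [0,0,0]}
  ]
}}

```text
clock: 26.8
tool_pos: [0.4384, -0.3227, 0.0775]
orientation: [-179.9, 0.2, 167.3]
force: [-0.7, 0.5, -0.8]
opening: 0.0613
gripper_force: 0.0
```

{"method": "apply_moves", "body": {
  "deltas": [
    {"fingers": 30,"delta_pos": [0,0,0],"angular": [0,0,0]},
    {"fingers": 30,"delta_pos": [0,0,0],"angular": [0,0,0]},
    {"fingers": 30,"delta_pos": [0,0,0],"angular": [0,0,0]},
    {"fingers": 30,"delta_pos": [0,0,0],"angular": [0,0,0]}
  ]
}}

```text
clock: 27.2
tool_pos: [0.4378, -0.3225, 0.0766]
orientation: [-179.9, 0.1, 167.3]
force: [-0.4, 1.9, 3.1]
opening: 0.0416
gripper_force: 30.0
```

```bash
python3 -c "
from h import *
o=ctrl.get_obs();print(o['tool_pos'],o['opening'],o['gripper_force'])
plan(.5361,.0483,.0757,167.3)"
```

```text
[ 0.4378 -0.3225  0.0766] 0.04161604747098453 29.995512664318085
dpos [-14.5 383.3   0.5] rot [-0.06  0.12  0.02] t 27.2
```

{"method": "apply_moves", "body": {
  "deltas": [
    {"fingers": 30,"delta_pos": [0,0,-20],"angular": [0,0,0]},
    {"fingers": 30,"delta_pos": [0,0,-55],"angular": [0,0,0]},
    {"fingers": 30,"delta_pos": [0,0,-95],"angular": [0,0,0]},
    {"fingers": 30,"delta_pos": [-1,20,-115],"angular": [0,0,0]},
    {"fingers": 30,"delta_pos": [-2,55,-120],"angular": [0,0,0]},
    {"fingers": 30,"delta_pos": [-4,100,-120],"angular": [0,0,0]},
    {"fingers": 30,"delta_pos": [-6,145,-120],"angular": [0,0,0]},
    {"fingers": 30,"delta_pos": [-7,190,-120],"angular": [0,0,0]},
    {"fingers": 30,"delta_pos": [-9,235,-120],"angular": [0,0,0]},
    {"fingers": 30,"delta_pos": [-10,280,-120],"angular": [0,0,0]}
  ]
}}

```text
clock: 28.2
tool_pos: [0.5081, -0.0495, 0.1954]
orientation: [-179.9, 0.0, 167.3]
force: [1.7, -0.7, -4.1]
opening: 0.0413
gripper_force: 30.0
```

{"method": "apply_moves", "body": {
  "deltas": [
    {"fingers": 30,"delta_pos": [-2,45,0],"angular": [0,0,0]},
    {"fingers": 30,"delta_pos": [-4,85,0],"angular": [0,0,0]},
    {"fingers": 30,"delta_pos": [-4,101,10],"angular": [0,0,0]},
    {"fingers": 30,"delta_pos": [-4.5,103,40],"angular": [0,0,0]},
    {"fingers": 30,"delta_pos": [-4.5,103,75],"angular": [0,0,0]},
    {"fingers": 30,"delta_pos": [-4.5,103,100],"angular": [0,0,0]},
    {"fingers": 30,"delta_pos": [-4.5,103,110],"angular": [0,0,0]},
    {"fingers": 30,"delta_pos": [-4.5,103,110],"angular": [0,0,0]},
    {"fingers": 30,"delta_pos": [-4.5,103,110],"angular": [0,0,0]}
  ]
}}

```text
clock: 29.1
tool_pos: [0.5364, 0.048, 0.0867]
orientation: [-179.9, 0.1, 167.3]
force: [-0.3, 0.5, -3.2]
opening: 0.0411
gripper_force: 30.0
```

```bash
python3 -c "
from h import *
plan(.5366,.0483,.0764,167.3)"
```

```text
dpos [-0.1  0.4 10.3] rot [-0.05  0.14  0.02] t 29.1
```

{"method": "apply_moves", "body": {
  "deltas": [
    {"fingers": 30,"delta_pos": [0,0.4,5],"angular": [0,0,0]},
    {"fingers": 30,"delta_pos": [0,0.4,8],"angular": [0,0,0]},
    {"fingers": 30,"delta_pos": [0,0.4,9.7],"angular": [0,0,0]},
    {"fingers": 30,"delta_pos": [0,0.4,10.4],"angular": [0,0,0]},
    {"fingers": 30,"delta_pos": [0,0.4,10.4],"angular": [0,0,0]}
  ]
}}

```text
clock: 29.6
tool_pos: [0.5363, 0.0485, 0.0766]
orientation: [-180.0, 0.2, 167.3]
force: [-2.5, 0.7, 4.2]
opening: 0.0417
gripper_force: 30.0
```

{"method": "apply_moves", "body": {
  "deltas": [
    {"fingers": 43,"delta_pos": [0,0,0],"angular": [0,0,0]},
    {"fingers": 46,"delta_pos": [0,0,0],"angular": [0,0,0]},
    {"fingers": 60,"delta_pos": [0,0,0],"angular": [0,0,0]},
    {"fingers": 72,"delta_pos": [0,0,0],"angular": [0,0,0]},
    {"fingers": 80,"delta_pos": [0,0,-20],"angular": [0,0,0]},
    {"fingers": 80,"delta_pos": [0,0,-60],"angular": [0,0,0]},
    {"fingers": 80,"delta_pos": [0,0,-100],"angular": [0,0,0]},
    {"fingers": 80,"delta_pos": [0,0,-105],"angular": [0,0,0]},
    {"fingers": 80,"delta_pos": [0,0,-105],"angular": [0,0,0]}
  ]
}}

```text
clock: 30.5
tool_pos: [0.5366, 0.0489, 0.182]
orientation: [179.9, 0.3, 167.3]
force: [0.3, 0.3, -0.5]
opening: 0.0798
gripper_force: 0.0
```

```bash
python3 -c "
from h import *
plan(.537,-.3177,.18,-102.7)"
```

```text
dpos [ -80.9 -357.6    2. ] rot [ -0.14   0.25 -89.99] t 30.5
```

{"method": "apply_moves", "body": {
  "deltas": [
    {"fingers": 85,"delta_pos": [-81,-357,0],"angular": [0,0,-90]},
    {"fingers": 85,"delta_pos": [-81,-357,0],"angular": [0,0,-90]},
    {"fingers": 85,"delta_pos": [-81,-357,0],"angular": [0,0,-90]},
    {"fingers": 85,"delta_pos": [-81,-357,0],"angular": [0,0,-90]},
    {"fingers": 85,"delta_pos": [-81,-357,0],"angular": [0,0,-90]},
    {"fingers": 85,"delta_pos": [-81,-357,0],"angular": [0,0,-90]},
    {"fingers": 85,"delta_pos": [-81,-357,0],"angular": [0,0,-90]},
    {"fingers": 85,"delta_pos": [-81,-357,0],"angular": [0,0,-90]},
    {"fingers": 85,"delta_pos": [-81,-357,0],"angular": [0,0,-90]},
    {"fingers": 85,"delta_pos": [-81,-357,0],"angular": [0,0,-90]}
  ]
}}

```text
clock: 31.5
tool_pos: [0.535, -0.3192, 0.1783]
orientation: [179.9, -0.1, -113.0]
force: [-0.1, 0.3, 0.3]
opening: 0.085
gripper_force: 0.0
```

{"method": "apply_moves", "body": {
  "deltas": [
    {"fingers": 85,"delta_pos": [0,0,0],"angular": [0,0,-4]},
    {"fingers": 85,"delta_pos": [0,0,0],"angular": [0,0,-4]},
    {"fingers": 85,"delta_pos": [0,0,0],"angular": [0,0,-4]}
  ]
}}

```text
clock: 31.8
tool_pos: [0.5359, -0.3173, 0.1797]
orientation: [180.0, -0.0, -109.3]
force: [0.6, 0.8, 0.6]
opening: 0.085
gripper_force: 0.0
```

```bash
python3 -c "
from h import *
plan(.537,-.3177,.0763,-102.7)"
```

```text
dpos [ -0.1  -1.2 103.4] rot [ 0.02 -0.05 -6.61] t 31.8
```

{"method": "apply_moves", "body": {
  "deltas": [
    {"fingers": 85,"delta_pos": [0,-1,10],"angular": [0,0,-6.6]},
    {"fingers": 85,"delta_pos": [0,-1,40],"angular": [0,0,-6.6]},
    {"fingers": 85,"delta_pos": [0,-1,75],"angular": [0,0,-6.6]},
    {"fingers": 85,"delta_pos": [0,-1,97],"angular": [0,0,-6.6]},
    {"fingers": 85,"delta_pos": [0,-1,103],"angular": [0,0,-6.6]},
    {"fingers": 75,"delta_pos": [0,-1,103],"angular": [0,0,-6.6]},
    {"fingers": 58,"delta_pos": [0,-1,103],"angular": [0,0,-6.6]},
    {"fingers": 51,"delta_pos": [0,-1,103],"angular": [0,0,-6.6]},
    {"fingers": 49,"delta_pos": [0,-1,103],"angular": [0,0,-6.6]}
  ]
}}

```text
clock: 32.7
tool_pos: [0.5382, -0.3182, 0.0793]
orientation: [-179.8, -0.1, -102.6]
force: [0.6, 0.8, 0.3]
opening: 0.0585
gripper_force: 0.0
```

{"method": "apply_moves", "body": {
  "deltas": [
    {"fingers": 30,"delta_pos": [0,0,0],"angular": [0,0,0]},
    {"fingers": 30,"delta_pos": [0,0,0],"angular": [0,0,0]},
    {"fingers": 30,"delta_pos": [0,0,0],"angular": [0,0,0]},
    {"fingers": 30,"delta_pos": [0,0,0],"angular": [0,0,0]}
  ]
}}

```text
clock: 33.1
tool_pos: [0.5377, -0.3181, 0.0787]
orientation: [-179.9, -0.1, -102.6]
force: [-1.9, 1.3, 6.3]
opening: 0.0479
gripper_force: 30.0
```

```bash
python3 -c "
from h import *
o=ctrl.get_obs();print(o['tool_pos'],o['orientation'],o['opening'],o['gripper_force'])
plan(.6057,.0871,.0758,-102.7)"
```

```text
[ 0.5377 -0.3181  0.0787] [-179.8675   -0.0695 -102.5636] 0.04789693119874029 29.97660756111145
dpos [-410.3   21.8    2.3] rot [-0.13 -0.07  0.14] t 33.1
```

{"method": "apply_moves", "body": {
  "deltas": [
    {"fingers": 30,"delta_pos": [0,0,-20],"angular": [0,0,0]},
    {"fingers": 30,"delta_pos": [0,0,-55],"angular": [0,0,0]},
    {"fingers": 30,"delta_pos": [0,0,-95],"angular": [0,0,0]},
    {"fingers": 30,"delta_pos": [-15,1,-130],"angular": [0,0,0]},
    {"fingers": 30,"delta_pos": [-45,2,-145],"angular": [0,0,0]},
    {"fingers": 30,"delta_pos": [-85,4,-150],"angular": [0,0,0]},
    {"fingers": 30,"delta_pos": [-130,7,-150],"angular": [0,0,0]},
    {"fingers": 30,"delta_pos": [-175,9,-150],"angular": [0,0,0]},
    {"fingers": 30,"delta_pos": [-220,12,-150],"angular": [0,0,0]},
    {"fingers": 30,"delta_pos": [-265,14,-150],"angular": [0,0,0]}
  ]
}}

```text
clock: 34.1
tool_pos: [0.5806, -0.0542, 0.2269]
orientation: [-180.0, -0.1, -102.6]
force: [1.5, -0.5, -2.9]
opening: 0.0477
gripper_force: 30.0
```

{"method": "apply_moves", "body": {
  "deltas": [
    {"fingers": 30,"delta_pos": [-45,2,0],"angular": [0,0,0]},
    {"fingers": 30,"delta_pos": [-90,5,0],"angular": [0,0,0]},
    {"fingers": 30,"delta_pos": [-130,7,0],"angular": [0,0,0]},
    {"fingers": 30,"delta_pos": [-145,8,30],"angular": [0,0,0]},
    {"fingers": 30,"delta_pos": [-145,8,70],"angular": [0,0,0]},
    {"fingers": 30,"delta_pos": [-145,8,110],"angular": [0,0,0]},
    {"fingers": 30,"delta_pos": [-145,8,135],"angular": [0,0,0]},
    {"fingers": 30,"delta_pos": [-145,8,138],"angular": [0,0,0]},
    {"fingers": 30,"delta_pos": [-145,8,138],"angular": [0,0,0]}
  ]
}}

```text
clock: 35.0
tool_pos: [0.6049, 0.0867, 0.089]
orientation: [-180.0, -0.1, -102.6]
force: [0.4, -0.5, -3.3]
opening: 0.0472
gripper_force: 30.0
```

```bash
python3 -c "
from h import *
plan(.6062,.0871,.0782,-102.7)"
```

```text
dpos [-0.7 -1.2 10.8] rot [-0.01 -0.14  0.13] t 35.0
```

{"method": "apply_moves", "body": {
  "deltas": [
    {"fingers": 30,"delta_pos": [-0.5,-1,5],"angular": [0,0,0]},
    {"fingers": 30,"delta_pos": [-0.5,-1,8.5],"angular": [0,0,0]},
    {"fingers": 30,"delta_pos": [-0.5,-1,10],"angular": [0,0,0]},
    {"fingers": 30,"delta_pos": [-0.5,-1,10.8],"angular": [0,0,0]},
    {"fingers": 30,"delta_pos": [-0.5,-1,10.8],"angular": [0,0,0]}
  ]
}}

```text
clock: 35.5
tool_pos: [0.6064, 0.0872, 0.0791]
orientation: [-179.9, -0.0, -102.6]
force: [0.2, -0.1, -3.5]
opening: 0.0476
gripper_force: 30.0
```

{"method": "apply_moves", "body": {
  "deltas": [
    {"fingers": 48,"delta_pos": [0,0,0],"angular": [0,0,0]},
    {"fingers": 52,"delta_pos": [0,0,0],"angular": [0,0,0]},
    {"fingers": 62,"delta_pos": [0,0,0],"angular": [0,0,0]},
    {"fingers": 75,"delta_pos": [0,0,0],"angular": [0,0,0]},
    {"fingers": 80,"delta_pos": [0,0,-20],"angular": [0,0,0]},
    {"fingers": 80,"delta_pos": [0,0,-60],"angular": [0,0,0]},
    {"fingers": 80,"delta_pos": [0,0,-95],"angular": [0,0,0]},
    {"fingers": 80,"delta_pos": [0,0,-95],"angular": [0,0,0]},
    {"fingers": 80,"delta_pos": [0,0,-95],"angular": [0,0,0]}
  ]
}}

```text
clock: 36.4
tool_pos: [0.6067, 0.0877, 0.1751]
orientation: [-179.8, 0.0, -102.6]
force: [-1.0, -0.4, 0.2]
opening: 0.0801
gripper_force: 0.0
```

```bash
python3 -c "
from h import *
plan(.3368,-.3279,.16,-102.7)"
```

```text
dpos [464.4 173.1  14. ] rot [-0.22  0.05  0.13] t 36.4
```

{"method": "apply_moves", "body": {
  "deltas": [
    {"fingers": 85,"delta_pos": [464,173,0],"angular": [0,0,0]},
    {"fingers": 85,"delta_pos": [464,173,0],"angular": [0,0,0]},
    {"fingers": 85,"delta_pos": [464,173,0],"angular": [0,0,0]},
    {"fingers": 85,"delta_pos": [464,173,0],"angular": [0,0,0]},
    {"fingers": 85,"delta_pos": [464,173,0],"angular": [0,0,0]},
    {"fingers": 85,"delta_pos": [464,173,0],"angular": [0,0,0]},
    {"fingers": 85,"delta_pos": [464,173,0],"angular": [0,0,0]},
    {"fingers": 85,"delta_pos": [464,173,0],"angular": [0,0,0]},
    {"fingers": 85,"delta_pos": [464,173,0],"angular": [0,0,0]},
    {"fingers": 85,"delta_pos": [464,173,0],"angular": [0,0,0]}
  ]
}}

```text
clock: 37.4
tool_pos: [0.3342, -0.3291, 0.1731]
orientation: [-180.0, -0.0, -102.6]
force: [1.5, -0.9, -0.4]
opening: 0.0851
gripper_force: 0.0
```

{"method": "apply_moves", "body": {
  "deltas": [
    {"fingers": 85,"delta_pos": [0,0,20],"angular": [0,0,0]},
    {"fingers": 85,"delta_pos": [0,0,20],"angular": [0,0,0]},
    {"fingers": 85,"delta_pos": [0,0,20],"angular": [0,0,0]}
  ]
}}

```text
clock: 37.7
tool_pos: [0.3358, -0.3276, 0.1533]
orientation: [180.0, -0.0, -102.6]
force: [0.2, 0.5, 0.0]
opening: 0.0851
gripper_force: 0.0
```

```bash
python3 -c "
from h import *
plan(.3368,-.3279,.0667,-102.7)"
```

```text
dpos [ 0.  -1.1 86.6] rot [ 0.04 -0.04  0.12] t 37.7
```

{"method": "apply_moves", "body": {
  "deltas": [
    {"fingers": 85,"delta_pos": [0,-1,30],"angular": [0,0,0]},
    {"fingers": 85,"delta_pos": [0,-1,60],"angular": [0,0,0]},
    {"fingers": 85,"delta_pos": [0,-1,80],"angular": [0,0,0]},
    {"fingers": 85,"delta_pos": [0,-1,87],"angular": [0,0,0]},
    {"fingers": 70,"delta_pos": [0,-1,87],"angular": [0,0,0]},
    {"fingers": 50,"delta_pos": [0,-1,87],"angular": [0,0,0]},
    {"fingers": 40,"delta_pos": [0,-1,87],"angular": [0,0,0]},
    {"fingers": 38,"delta_pos": [0,-1,87],"angular": [0,0,0]},
    {"fingers": 37,"delta_pos": [0,-1,87],"angular": [0,0,0]}
  ]
}}

```text
clock: 38.6
tool_pos: [0.3378, -0.3284, 0.0676]
orientation: [-179.8, -0.1, -102.6]
force: [0.6, -0.6, 0.9]
opening: 0.0504
gripper_force: 0.0
```

{"method": "apply_moves", "body": {
  "deltas": [
    {"fingers": 20,"delta_pos": [0,0,0],"angular": [0,0,0]},
    {"fingers": 20,"delta_pos": [0,0,0],"angular": [0,0,0]},
    {"fingers": 20,"delta_pos": [0,0,0],"angular": [0,0,0]},
    {"fingers": 20,"delta_pos": [0,0,0],"angular": [0,0,0]}
  ]
}}

```text
clock: 39.0
tool_pos: [0.3373, -0.3283, 0.0671]
orientation: [-179.9, -0.1, -102.6]
force: [-1.1, 0.9, 2.4]
opening: 0.0357
gripper_force: 30.0
```

```bash
python3 -c "
from h import *
o=ctrl.get_obs();print(o['tool_pos'],o['orientation'],o['opening'],o['gripper_force'])
plan(.5826,-.0256,.0668,-102.7)"
```

```text
[ 0.3373 -0.3283  0.0671] [-179.9241   -0.0597 -102.5718] 0.03569365528566681 29.969747364521027
dpos [-348.8 -173.6    0.1] rot [-0.08 -0.06  0.13] t 39.0
```

{"method": "apply_moves", "body": {
  "deltas": [
    {"fingers": 20,"delta_pos": [0,0,-20],"angular": [0,0,0]},
    {"fingers": 20,"delta_pos": [0,0,-60],"angular": [0,0,0]},
    {"fingers": 20,"delta_pos": [-15,-7,-100],"angular": [0,0,0]},
    {"fingers": 20,"delta_pos": [-45,-22,-125],"angular": [0,0,0]},
    {"fingers": 20,"delta_pos": [-85,-42,-130],"angular": [0,0,0]},
    {"fingers": 20,"delta_pos": [-125,-62,-130],"angular": [0,0,0]},
    {"fingers": 20,"delta_pos": [-165,-82,-130],"angular": [0,0,0]},
    {"fingers": 20,"delta_pos": [-205,-102,-130],"angular": [0,0,0]},
    {"fingers": 20,"delta_pos": [-245,-122,-130],"angular": [0,0,0]},
    {"fingers": 20,"delta_pos": [-285,-142,-130],"angular": [0,0,0]}
  ]
}}

```text
clock: 40.0
tool_pos: [0.5384, -0.0789, 0.1963]
orientation: [-180.0, -0.1, -102.6]
force: [0.9, -0.2, -2.6]
opening: 0.0352
gripper_force: 30.0
```

{"method": "apply_moves", "body": {
  "deltas": [
    {"fingers": 20,"delta_pos": [-35,-17,0],"angular": [0,0,0]},
    {"fingers": 20,"delta_pos": [-60,-29,0],"angular": [0,0,0]},
    {"fingers": 20,"delta_pos": [-64,-31.5,15],"angular": [0,0,0]},
    {"fingers": 20,"delta_pos": [-64,-31.5,50],"angular": [0,0,0]},
    {"fingers": 20,"delta_pos": [-64,-31.5,90],"angular": [0,0,0]},
    {"fingers": 20,"delta_pos": [-64,-31.5,115],"angular": [0,0,0]},
    {"fingers": 20,"delta_pos": [-64,-31.5,119],"angular": [0,0,0]},
    {"fingers": 20,"delta_pos": [-64,-31.5,119],"angular": [0,0,0]},
    {"fingers": 20,"delta_pos": [-64,-31.5,119],"angular": [0,0,0]}
  ]
}}

```text
clock: 40.9
tool_pos: [0.5839, -0.0252, 0.0793]
orientation: [-179.8, -0.0, -102.6]
force: [0.5, -0.5, -2.8]
opening: 0.0358
gripper_force: 30.0
```

```bash
python3 -c "
from h import *
plan(.583,-.0258,.0671,-102.7)"
```

```text
dpos [ 0.8  0.8 12.2] rot [-0.2  -0.02  0.14] t 40.9
```

{"method": "apply_moves", "body": {
  "deltas": [
    {"fingers": 20,"delta_pos": [0.5,0.5,6],"angular": [0,0,0]},
    {"fingers": 20,"delta_pos": [0.5,0.5,9.5],"angular": [0,0,0]},
    {"fingers": 20,"delta_pos": [0.5,0.5,11.3],"angular": [0,0,0]},
    {"fingers": 20,"delta_pos": [0.5,0.5,12],"angular": [0,0,0]},
    {"fingers": 20,"delta_pos": [0.5,0.5,12],"angular": [0,0,0]}
  ]
}}

```text
clock: 41.4
tool_pos: [0.5822, -0.0258, 0.0671]
orientation: [-179.9, -0.1, -102.6]
force: [-3.8, 1.8, 5.7]
opening: 0.0354
gripper_force: 30.0
```

{"method": "apply_moves", "body": {
  "deltas": [
    {"fingers": 37,"delta_pos": [0,0,0],"angular": [0,0,0]},
    {"fingers": 40,"delta_pos": [0,0,0],"angular": [0,0,0]},
    {"fingers": 55,"delta_pos": [0,0,0],"angular": [0,0,0]},
    {"fingers": 72,"delta_pos": [0,0,0],"angular": [0,0,0]},
    {"fingers": 80,"delta_pos": [0,0,-20],"angular": [0,0,0]},
    {"fingers": 80,"delta_pos": [0,0,-60],"angular": [0,0,0]},
    {"fingers": 80,"delta_pos": [0,0,-105],"angular": [0,0,0]},
    {"fingers": 80,"delta_pos": [30,0,-140],"angular": [0,0,0]},
    {"fingers": 80,"delta_pos": [80,0,-150],"angular": [0,0,0]},
    {"fingers": 80,"delta_pos": [130,0,-150],"angular": [0,0,0]}
  ]
}}

```text
clock: 42.4
tool_pos: [0.5551, -0.1523, 0.2189]
orientation: [-179.6, -0.0, -102.4]
force: [1.3, -0.0, -0.5]
opening: 0.0801
gripper_force: 0.0
```

{"method": "apply_moves", "body": {
  "deltas": [
    {"fingers": 80,"delta_pos": [50,0,0],"angular": [0,0,0]},
    {"fingers": 80,"delta_pos": [100,0,0],"angular": [0,0,0]},
    {"fingers": 80,"delta_pos": [140,0,0],"angular": [0,0,0]},
    {"fingers": 80,"delta_pos": [150,0,0],"angular": [0,0,0]},
    {"fingers": 80,"delta_pos": [150,0,0],"angular": [0,0,0]},
    {"fingers": 80,"delta_pos": [150,0,0],"angular": [0,0,0]}
  ]
}}

```text
clock: 43.0
tool_pos: [0.5213, -0.2976, 0.216]
orientation: [-179.9, -0.0, -102.6]
force: [1.0, -0.0, 0.6]
opening: 0.0797
gripper_force: 0.0
```

```bash
python3 -c "
from h import *
im=ctrl.snapshot('top')[...,::-1];cv2.imwrite('pics/top6.png',im)
b=cv2.imread('pics/top0.png');f=lambda q:cv2.resize(q[75:235,130:380],None,fx=3,fy=3,interpolation=cv2.INTER_CUBIC)
o=ctrl.get_obs();print(o['clock'],o['tool_pos'])
v=np.vstack([f(b)[:, :],f(im)]);cv2.imwrite('pics/cmp.png',cv2.resize(v,(469,600)) if 0 else cv2.resize(np.hstack([b[75:235,135:380],im[75:235,135:380]]),(800,261),interpolation=cv2.INTER_AREA))"
```

```text
43.05 [ 0.5216 -0.2971  0.2161]
```

View pics/cmp.png

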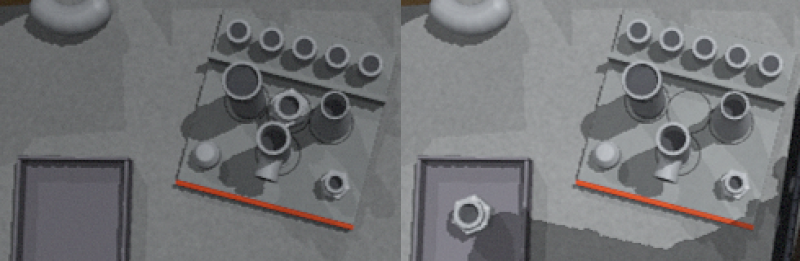

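The before and after views match: the nipple, tee and reducer rims are within about 1 px of where they were, the cap and bushing are unmoved, and the union is upright in the tray. I hand the job in.

```bash
python3 -c "
from h import *
print(np.abs(ctrl.get_obs()['qvel']).max());print(ctrl.close_job())"
```

```text
0.7972234293123321
the job is handed in; nothing more can be done
None
```

I handed the job in at about 43 s with the union upright in the order tray and the nipple, reducer and tee back upright on their starting spots, the cap and bushing unmoved and everything released; no verdict came back.

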